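# Tamp the wax charge level in its tray

### The job

Pick up the wooden hand tamper and with its foot press the wax pucks that stand proud in the metal tray down, until all six lie in one level layer below the black fill line; the gripper itself must not touch the wax, and no puck may leave the tray. Then stand the tamper upright in the middle of the black-topped plate and let go of it. Leave the tall candle, the spray can and the glue bottle where they stand.

Things in the scene. Friction and masses are not known exactly. Their poses are not given: they have to be found in the camera images.
- tray_in (a point): open aluminium tray, fixed to the bench, outside 150 x 224 mm and 96 mm tall, walls and floor 5 mm thick; the point is the middle of its inner floor, 5 mm above the bench; x runs across its short side (inside 140 mm), y along its long side (inside 214 mm), z up. A black fill line runs round the inner walls 62 mm above the inner floor, 29 mm below the rim. There is floor room for all six pucks in two rows of three along y
- puck_0_centre (a point): a cream wax puck, octagonal, 60 mm across its flat sides at its widest (8 to 12 mm above its base), 52 mm at the base, tapering to 42 mm at the top, 48 mm tall, 120 g; the point is its centre, half-way up (24 mm above its base); z is its axis. Two of the six stand proud at the start, wedged on the tapered sides of the pucks beside them along the tray's length; a firm push straight down (5 to 20 N) spreads those apart and lets it sink to the tray's floor
- puck_1_centre (a point): a cream wax puck, octagonal, 60 mm across its flat sides at its widest (8 to 12 mm above its base), 52 mm at the base, tapering to 42 mm at the top, 48 mm tall, 120 g; the point is its centre, half-way up (24 mm above its base); z is its axis. Two of the six stand proud at the start, wedged on the tapered sides of the pucks beside them along the tray's length; a firm push straight down (5 to 20 N) spreads those apart and lets it sink to the tray's floor
- puck_2_centre (a point): a cream wax puck, octagonal, 60 mm across its flat sides at its widest (8 to 12 mm above its base), 52 mm at the base, tapering to 42 mm at the top, 48 mm tall, 120 g; the point is its centre, half-way up (24 mm above its base); z is its axis. Two of the six stand proud at the start, wedged on the tapered sides of the pucks beside them along the tray's length; a firm push straight down (5 to 20 N) spreads those apart and lets it sink to the tray's floor
- puck_3_centre (a point): a cream wax puck, octagonal, 60 mm across its flat sides at its widest (8 to 12 mm above its base), 52 mm at the base, tapering to 42 mm at the top, 48 mm tall, 120 g; the point is its centre, half-way up (24 mm above its base); z is its axis. Two of the six stand proud at the start, wedged on the tapered sides of the pucks beside them along the tray's length; a firm push straight down (5 to 20 N) spreads those apart and lets it sink to the tray's floor
- puck_4_centre (a point): a cream wax puck, octagonal, 60 mm across its flat sides at its widest (8 to 12 mm above its base), 52 mm at the base, tapering to 42 mm at the top, 48 mm tall, 120 g; the point is its centre, half-way up (24 mm above its base); z is its axis. Two of the six stand proud at the start, wedged on the tapered sides of the pucks beside them along the tray's length; a firm push straight down (5 to 20 N) spreads those apart and lets it sink to the tray's floor
- puck_5_centre (a point): a cream wax puck, octagonal, 60 mm across its flat sides at its widest (8 to 12 mm above its base), 52 mm at the base, tapering to 42 mm at the top, 48 mm tall, 120 g; the point is its centre, half-way up (24 mm above its base); z is its axis. Two of the six stand proud at the start, wedged on the tapered sides of the pucks beside them along the tray's length; a firm push straight down (5 to 20 N) spreads those apart and lets it sink to the tray's floor
- tamper_grip (a point): hand tamper standing upright on its foot: dark wooden foot 72 x 72 mm, 16 mm thick, with a round light-wood handle, 26 mm in diameter, up to 134 mm above the underside; a round hand stop 46 mm wide reaches from 67 to 79 mm above the underside. The point lies on the handle's axis 105 mm above the underside, where to grip it; x and y run along the foot's sides, z up; about 0.3 kg
- tamper_foot (a point): the middle of the underside of the tamper's foot, 105 mm straight below tamper_grip
- rest_top (a point): square plate of plywood with a black top, 108 x 108 x 14 mm, fixed flat on the bench, the tamper's rest; the point is the middle of its top face, 14 mm above the bench; x and y along its sides
- candle: tall white square candle, upright, 47 x 47 mm, 271 mm tall, loose bystander; origin in the middle of its underside
- white_can: white spray can with a red cap, upright, 67 mm in diameter, 202 mm tall, loose bystander; origin in the middle of its underside
- glue: white glue bottle with a red tip, upright, 53 mm in diameter, 150 mm tall, loose bystander; origin in the middle of its underside

How it is judged:
By the outcome, as a careful person would: the job done as asked, in the order asked, and still so for the second after the job is handed in, with the robot touching nothing.
It also fails if it takes over 51 s, if anything falls off the work surface, if the arm or the gripper's body presses on something with over 40 N, if the wrist force passes 120 N, or if a joint passes its speed limit or range.

### The arm

A 6-joint arm with a two-finger parallel gripper is mounted at the origin on the work surface; the furniture and walls round the work are solid. World frame = base frame: x ahead of the robot, y to its left, z up, the work surface at z = 0. Lengths are in mm, angles in rad, forces in N, time in s.
With the tool pointing down it reaches from about 350 to 875 mm from the base axis. Payload 4.2 kg.
Tool frame: the origin (TCP) lies on the mounting face of the last link; the fingertips stand 173 mm ahead of it and the grasp point (between the pads) lies 155 mm ahead of it; z points along the fingers, y is the line along which they close (so a half turn about z gives the same grasp; the last joint's range is limited). The gripper opens to 85 mm and grips with 20 to 120 N. Pads are 22 mm wide; open, the fingers measure 114 mm over their backs; the gripper's body (76 mm by 85 mm) begins 54 mm behind the grasp point. The pads swing forward as they close: fully open they stand 13 mm farther back than shut.
Start: joints at [1.513, 0.385, 0.008, 0, -1.194, -0.259], TCP at [194.672, 593.888, 404.712] pointing down, gripper open.
Joint ranges: [-3.14, 3.14], [-1.21, 2.06], [-1.07, 1.41], [-3.16, 2.05], [-2.99, -0.16], [-3.1, 3.1]. Speed limits (rad/s): [2.79, 2.79, 3.14, 3.14, 3.14, 3.14].

### API

Orientations are given as a unit quaternion [x, y, z, w].
In Python, from bench import arm gives the robot as it stands.
- The arm moves only by the tool carry_out, never from a script. Its argument "rows" is a list of rows, each a list of 7 numbers: the shift along the tool's x, y, z as a fraction of full scale, then the turn, a rotation vector about the tool's x, y, z as a fraction of full scale, then the opening, from -1 (shut) to 1 (fully open). A call has 1 to 12 rows; each row is the pose to reach, as a shift and turn from the pose commanded when the call began, along the tool's axes at that moment, turning the shorter way round; what a row does not reach only later rows make up. Full scale, the value 1, is 20 cm for a shift and pi rad for a turn. A row lasts 1/8 s, in which the tool goes at most 62.5 mm and 10.7 degrees, less where a joint would pass 70% of its speed; a pose out of reach is approached as far as the arm can. A call with a number of a shift or a turn outside -1 to 1 is refused whole. A call with a gripper value outside its range is refused whole. The fingers move at their own pace and stop on an object; the grip force is fixed at half the most. Time passes only in rows, so rows that repeat a pose let the fingers close. It gives the time, the measured TCP pose, the force, the opening and the grip force at its end, in the units of the state.
- arm.read_state(): the state, without advancing time (a new reading comes with each control period).
- arm.get_image(name): name is "scene" or "side" or "wrist"; returns (picture, depth): 384x512x3 uint8, red, green, blue; 384x512 float32, mm along the optical axis (not along the pixel's ray), 0 where there is no reading.
- arm.calibration(name): a dict with "mtx" (3x3 intrinsics, pixels), "k1" (the pictures are not rectified: a ray, as slopes to the right and down, at radius r is drawn at 1 + k1 r^2 times it, then the intrinsics apply), "cam_to_world" (4x4, takes a point from camera to world coordinates). Camera axes: x right, y up, looking along -z (the intrinsics and any distortion apply to the point x, -y, -z); pixel columns grow to the right and rows downward; lengths in mm; the calibration is good to about 2 mm. A picture is of the moment at which its call begins: read the wrist's pose just before it. calibration takes no time and is no camera call; for the wrist camera it gives the pose at the moment of the call.
- arm.job_done(): hands the job in; it is judged then, once.
The state is a dict: "clock": time; "joints": joint angles; "joint_vel": joint speeds; "joint_efforts": joint torques, N m; "position": TCP position; "ee_rot": TCP orientation; "contact_force": force on the tool from outside, world axes, zero at the start; "wrist_torque": the same for the moment, N m; "gripper_width": finger opening in mm; "grasp_force": force on a finger pad.
Only numpy, scipy, OpenCV 4.12 (cv2) and the standard library are available. Lean on these libraries where they do the work, as an engineer would, in place of code of your own. Each camera call takes 0.05 s, during which the arm holds its last target. There are 200 camera calls.

## Working session

There is one attempt and no reset: what is moved stays moved. The work goes in short steps, Python scripts to look and compute and a tool call to move; the robot and the scene stay as the last step left them, time stands still between calls to the robot, and variables do not carry over. Pictures are saved under pics/ and viewed, at most 10 in all, crops included, and the job is handed in when it is done.

Besides the shell and the picture viewer there is one more tool, called after ">>>" as name(argument=value, ...) on one line, values as JSON. carry_out: Moves the arm, as the interface text tells. Its arguments: {"type":"object","properties":{"rows":{"type":"array"}},"required":["rows"]}

```bash
ls; mkdir -p pics
python3 - <<'E'
from bench import arm
import cv2,numpy as np,pickle
s=arm.read_state();print(s)
d={}
for n in ["scene","side"]:
    im,dp=arm.get_image(n);c=arm.calibration(n);d[n]=(im,dp,c);cv2.imwrite(f"pics/{n}0.png",im[:,:,::-1]);print(n,c,(dp>0).mean())
pickle.dump(d,open("d0.pkl","wb"))
E
```

```text
pics
{'clock': 0.0, 'joints': array([ 1.51263828e+00,  3.85551464e-01,  6.63466979e-03, -5.41964499e-04,
       -1.19399355e+00, -2.58604723e-01]), 'joint_vel': array([-0.00083668,  0.00043302, -0.0006851 ,  0.00110397,  0.00261609,
       -0.00036152]), 'joint_efforts': array([-4.32508605e-04, -3.92290878e+01,  1.88393319e+01,  4.18597028e+00,
       -4.69268969e-03,  3.95184131e-06]), 'position': array([194.57651326, 593.7212193 , 403.62133232]), 'ee_rot': array([ 9.87467509e-01, -1.57818687e-01, -1.44842827e-04,  1.07690275e-03]), 'contact_force': array([-0.2434219 ,  0.08495632,  0.26273481]), 'wrist_torque': array([ 0.02478768, -0.00572252, -0.01155887]), 'grasp_force': 0.0, 'gripper_width': 85.81491163802103}
scene {'mtx': array([[391.98342138,   0.        , 257.92116565],
       [  0.        , 391.98342138, 195.72683745],
       [  0.        ,   0.        ,   1.        ]]), 'k1': 0.04379298496917589, 'cam_to_world': array([[-5.41331495e-01,  6.48107914e-01, -5.35645727e-01,
        -2.34669883e+02],
       [-8.40726740e-01, -4.26150341e-01,  3.34027596e-01,
         5.67412900e+02],
       [-1.17796808e-02,  6.31151343e-01,  7.75570255e-01,
         1.22618589e+03],
       [ 0.00000000e+00,  0.00000000e+00,  0.00000000e+00,
         1.00000000e+00]])} 0.9959665934244791
side {'mtx': array([[428.08730553,   0.        , 259.16867884],
       [  0.        , 428.08730553, 193.87394708],
       [  0.        ,   0.        ,   1.        ]]), 'k1': -0.09318442709254864, 'cam_to_world': array([[-9.51639170e-01,  1.70994811e-01, -2.55232571e-01,
         2.05363902e+02],
       [-3.06930834e-01, -5.65090520e-01,  7.65810791e-01,
         1.10617681e+03],
       [-1.32798351e-02,  8.07114291e-01,  5.90245853e-01,
         8.95313083e+02],
       [ 0.00000000e+00,  0.00000000e+00,  0.00000000e+00,
         1.00000000e+00]])} 0.9962056477864584
```

View pics/scene0.png

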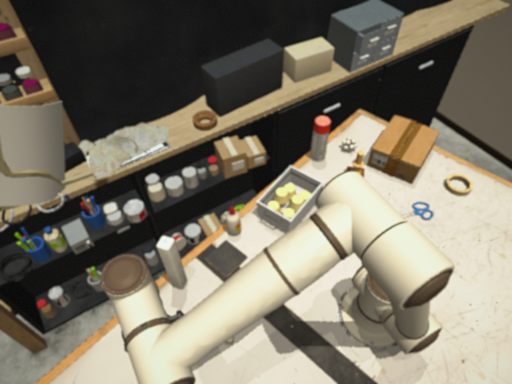

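View pics/side0.png

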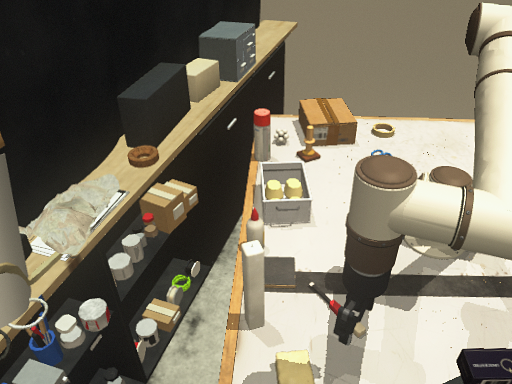

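The scene view shows the tray at about (290,198), plate (222,260), candle (170,262), glue (232,220), can (320,138) and tamper (357,163). In the side view the tamper is at (309,145), the tray at (286,190) and the plate at (280,272). Next I build a top-down map from the depth.

```bash
cat > h.py <<'E'
import numpy as np,cv2
def cloud(im,dp,c):
    h,w=dp.shape;u,v=np.meshgrid(np.arange(w),np.arange(h))
    K=c["mtx"];p=np.stack([(u-K[0,2])/K[0,0],(v-K[1,2])/K[1,1]],-1)
    q=p.copy()
    for _ in range(8): q=p/(1+c["k1"]*(q**2).sum(-1,keepdims=True))
    P=np.stack([q[...,0]*dp,-q[...,1]*dp,-dp],-1)
    T=c["cam_to_world"];return P@T[:3,:3].T+T[:3,3]
def ray(px,c,z):
    """pixel(s) -> world point on plane z"""
    px=np.atleast_2d(px).astype(float);K=c["mtx"];p=(px-K[[0,1],2])/K[0,0];q=p.copy()
    for _ in range(8): q=p/(1+c["k1"]*(q**2).sum(-1,keepdims=True))
    T=c["cam_to_world"];d=np.c_[q[:,0],-q[:,1],-np.ones(len(q))]@T[:3,:3].T
    return T[:3,3]+d*((z-T[2,3])/d[:,2:])
E
python3 - <<'E'
import pickle;from h import *
d=pickle.load(open("d0.pkl","rb"))
x0,x1,y0,y1=150,850,-150,650  # top map, 1px=1.4mm
out=[]
for n in d:
    im,dp,c=d[n];P=cloud(im,dp,c).reshape(-1,3);C=im.reshape(-1,3)[:,::-1]
    m=(dp.ravel()>0)&(P[:,2]>-30)&(P[:,2]<320)&(P[:,0]>250)&(P[:,0]<850)&(P[:,1]>-250)&(P[:,1]<650)
    P=P[m];C=C[m];o=np.argsort(P[:,2]);P=P[o];C=C[o]
    M=np.zeros((600,400,3),np.uint8)
    u=((650-P[:,1])/1.5).astype(int);v=((P[:,0]-250)/1.5).astype(int)  # rows: y desc, cols x
    for a in (0,1):
        for b in (0,1): M[np.clip(u+a,0,599),np.clip(v+b,0,399)]=C
    out.append(M)
    # stats
    g=C.astype(int)
    for nm,mm in dict(bench=(np.abs(P[:,2])<12),).items(): print(n,nm,np.median(P[mm],0))
cv2.imwrite("pics/top0.png",np.hstack(out))
E
```

```text
scene bench [4.52995494e+02 2.92485454e+02 3.90917885e-01]
side bench [ 3.75386238e+02  3.35355755e+02 -4.66749514e-02]
```

View pics/top0.png

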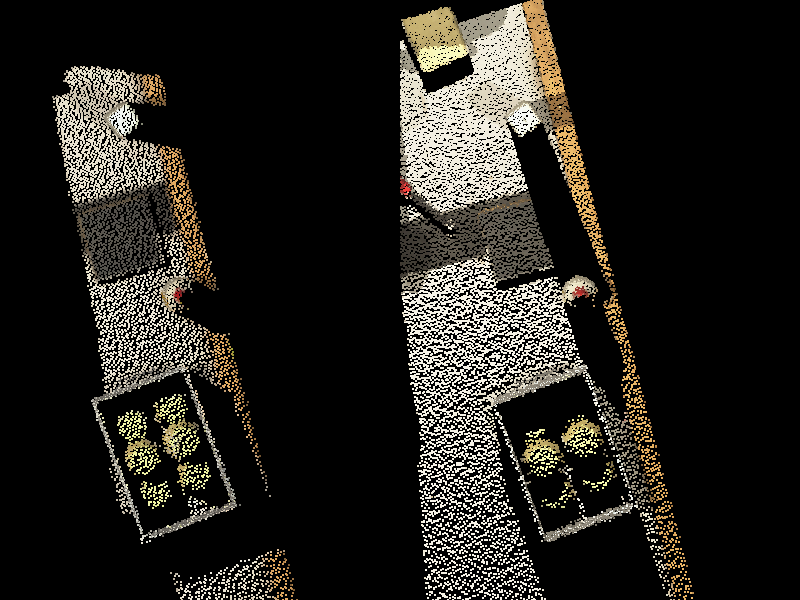

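The top map shows the tray centred near (495,-34), its two middle pucks standing proud, and the plate near (433,296). The tamper lies below y=-250. Now I fit these numerically.

```bash
python3 - <<'E'
import pickle;from h import *
d=pickle.load(open("d0.pkl","rb"))
def rect(P,nm):
    r=cv2.minAreaRect(P[:,:2].astype(np.float32));print(nm,len(P),np.round(r[0],1),np.round(r[1],1),round(r[2],1),"z",np.round(np.percentile(P[:,2],[5,50,95]),1))
for n in d:
    im,dp,c=d[n];P=cloud(im,dp,c);H=cv2.cvtColor(im,cv2.COLOR_RGB2HSV).astype(int)
    ok=dp>0;X,Y,Z=P[...,0],P[...,1],P[...,2]
    box=lambda a,b,e,f,z0,z1:ok&(X>a)&(X<b)&(Y>e)&(Y<f)&(Z>z0)&(Z<z1)
    print(n)
    rect(P[box(380,620,-170,100,89,103)&(H[...,1]<60)],"rim")
    rect(P[box(380,540,220,380,9,20)&(H[...,2]<110)],"plate")
    for nm,b in dict(candle=(400,520,420,520,250,300),glue=(480,600,180,240,20,160),can=(400,800,-400,-150,20,220)).items(): 
        m=box(*b)
        if m.sum()>10: rect(P[m],nm)
    # pucks
    m=box(400,600,-150,90,30,140)&(H[...,1]>55)&(H[...,0]<40)
    for lo,hi in((45,60),(70,130)):
        mm=(m&(Z>lo)&(Z<hi)).astype(np.uint8);k,l,s,ce=cv2.connectedComponentsWithStats(mm)
        for i in range(1,k):
            if s[i,4]>15: print(lo,s[i,4],np.round(np.median(P[l==i],0)),np.round(P[l==i][:,2].max()))
    # tamper: wood colour region
    reg=np.zeros(dp.shape,bool)
    if n=="side": reg[120:165,290:325]=1
    else: reg[145:180,340:375]=1
    m=reg&(H[...,1]>90)&(H[...,0]<30)&box(300,900,-480,-120,3,160)
    for lo,hi in((3,14),(14,22),(22,62),(68,80),(84,125),(128,140)):
        mm=m&(Z>lo)&(Z<hi)
        if mm.sum()>3: rect(P[mm],"tamper%d"%lo)
    r=slice(110,175) ; q=im[100:180,240:350] if n=="side" else im[100:200,290:400]
    cv2.imwrite(f"pics/crop_{n}.png",cv2.resize(q[:,:,::-1],None,fx=3.6,fy=5,interpolation=cv2.INTER_CUBIC))
E
python3 -c "
import cv2,numpy as np
a=cv2.imread('pics/crop_side.png');b=cv2.imread('pics/crop_scene.png');cv2.imwrite('pics/crops.png',np.hstack([a,b[:400]]))"
```

```text
scene
rim 372 [495.2 -29.6] [157.9 229. ] 20.9 z [ 90.5  97.2 101.8]
plate 711 [438.9 279.3] [114.8 140.7] 16.3 z [10.3 14.4 18.2]
candle 201 [434. 471.] [42.9 42. ] 34.8 z [252.5 261.5 264.9]
glue 322 [513.5 210.1] [51.6 44. ] 79.2 z [ 26.8  89.5 135.4]
can 855 [ 529.6 -299.4] [210.2 268.6] 57.5 z [ 30.2 114.6 202.4]
45 78 [541. -63.  52.] 58.0
45 69 [481. -89.  54.] 57.0
45 143 [506.  26.  53.] 60.0
45 117 [448.   7.  54.] 59.0
70 111 [522.  -8.  80.] 86.0
70 118 [461. -36.  80.] 101.0
tamper3 15 [ 481.  -395.7] [117.8  45.8] 73.1 z [ 4.5 11.9 13.9]
tamper14 36 [ 479.7 -387.5] [115.5  58.6] 68.8 z [14.9 18.  21.1]
tamper22 65 [ 479.5 -397.6] [107.8  41.1] 85.2 z [23.1 39.5 57.2]
tamper68 37 [ 480.3 -389.5] [109.4  37. ] 89.2 z [72.2 76.8 79.7]
tamper84 59 [ 487.  -398.3] [ 20.4 123.6] 7.8 z [ 86.2 100.4 118.7]
tamper128 22 [ 483.  -354.7] [16.2 20.9] 56.0 z [129.3 133.6 136.2]
side
rim 446 [495.  -31.1] [153.6 233.4] 20.3 z [ 89.6  96.9 100.7]
plate 728 [422.2 292.3] [ 81.1 104.3] 15.1 z [11.2 13.7 16.3]
candle 318 [434.8 472.1] [42.1 42.2] 36.6 z [253.1 261.3 263.9]
glue 476 [518.7 213.2] [45.4 50.5] 77.0 z [ 41.4  90.9 135.9]
can 1106 [ 574.6 -259.7] [218.  230.3] 89.5 z [ 27.2  99.3 199.3]
45 31 [ 492. -100.   54.] 58.0
45 31 [553. -73.  52.] 57.0
45 92 [457. -17.  53.] 60.0
45 78 [518.  11.  53.] 60.0
70 120 [463. -33.  80.] 86.0
70 128 [522.  -4.  80.] 87.0
tamper3 77 [ 464.5 -388.5] [155.3  83. ] 59.0 z [ 4.6  8.3 13.3]
tamper14 104 [ 463.4 -386.6] [153.8  80. ] 61.3 z [14.2 17.1 21.1]
tamper22 109 [ 474.4 -398.2] [129.1  48.7] 79.3 z [23.  32.3 58.8]
tamper68 43 [ 489.6 -385.3] [ 39.1 108. ] 12.8 z [71.2 75.2 79.6]
tamper84 169 [ 470.2 -414.7] [ 69.8 142.7] 12.0 z [ 87.6 100.8 118.7]
tamper128 17 [ 483.7 -353.5] [18.  23.3] 26.4 z [129.5 132.6 134.5]
```

View pics/crops.png

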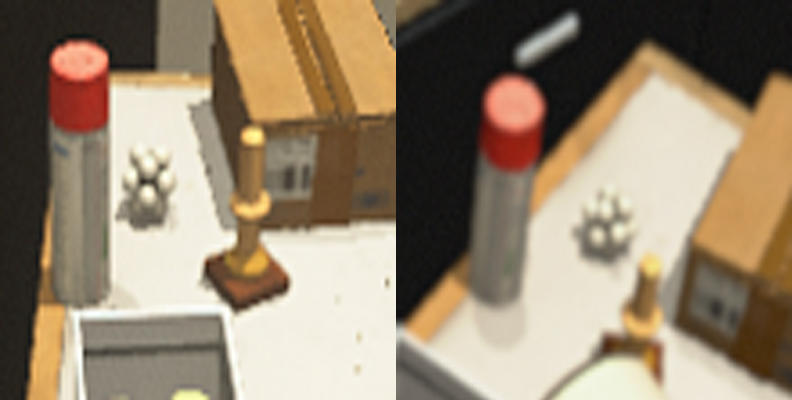

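The crops show the tamper standing at about side px (309,140), with a cardboard box close behind it and the can to its left. I measure the foot yaw and the box's extents next, and write a move-number helper.

```bash
cat >> h.py <<'E'
from scipy.spatial.transform import Rotation as Ro
def plan(q,p,dst,yaw=None):
    """fractions for a world TCP target; yaw = desired angle(deg) of tool x in world, mod 180"""
    R=Ro.from_quat(q);f=R.inv().apply(np.array(dst)-p)/200
    x=R.as_matrix()[:,0];cy=np.degrees(np.arctan2(x[1],x[0]));t=0
    if yaw is not None: t=(yaw-cy+90)%180-90
    goal=Ro.from_euler('z',(cy+t),degrees=True)*Ro.from_quat([1,0,0,0])
    rv=(R.inv()*goal).as_rotvec()/np.pi
    print("shift",f.round(4),"turn",rv.round(4),"yaw",round(cy,1),"d",round(t,1))
E
python3 - <<'E'
import pickle;from h import *
d=pickle.load(open("d0.pkl","rb"))
for n in d:
    im,dp,c=d[n];P=cloud(im,dp,c);H=cv2.cvtColor(im,cv2.COLOR_RGB2HSV).astype(int)
    X,Y,Z=P[...,0],P[...,1],P[...,2];near=(dp>0)&(np.hypot(X-483,Y+354)<56)
    for lo,hi in((13,19),(30,62),(69,80),(84,125)):
        m=near&(Z>lo)&(Z<hi)&(H[...,1]>60);Q=P[m]
        if len(Q)>5:
            r=cv2.minAreaRect(Q[:,:2].astype(np.float32));print(n,lo,len(Q),np.round(r[0],1),np.round(r[1],1),round(r[2],1),Q[:,:2].mean(0).round(1), cv2.boxPoints(r).round().tolist())
    m=(dp>0)&(X>300)&(X<620)&(Y>-650)&(Y<-370)&(Z>50)&(Z<300);Q=P[m]
    if len(Q):
        zt=np.percentile(Q[:,2],97);T=Q[Q[:,2]>zt-12];r=cv2.minAreaRect(T[:,:2].astype(np.float32));print("box",zt,cv2.boxPoints(r).round().tolist())
    m=(dp>0)&(X>480)&(X<700)&(Y>-300)&(Y<-130)&(Z>190)&(Z<215);print("can",P[m].mean(0).round(1) if m.any() else 0)
from bench import arm
s=arm.read_state();plan(s["ee_rot"],s["position"],[400,200,420])
E
```

```text
scene 13 31 [ 491.  -364.6] [68.8 46.9] 41.7 [ 492.6 -373. ] [[450.0, -370.0], [481.0, -405.0], [532.0, -359.0], [501.0, -324.0]]
scene 30 33 [ 479.4 -356.1] [34.1 19.9] 55.5 [ 478.2 -354.4] [[462.0, -365.0], [478.0, -376.0], [497.0, -348.0], [481.0, -336.0]]
scene 69 35 [ 479.1 -354. ] [42.  38.3] 36.6 [ 475.8 -353.2] [[451.0, -351.0], [474.0, -382.0], [507.0, -357.0], [485.0, -326.0]]
scene 84 45 [ 478.8 -351.1] [26.5 17. ] 37.9 [ 477.8 -350.2] [[463.0, -353.0], [474.0, -366.0], [495.0, -350.0], [484.0, -336.0]]
box 109.25793727006412 [[291.0, -444.0], [394.0, -721.0], [592.0, -647.0], [488.0, -370.0]]
can [ 652.8 -283.9  199.6]
side 13 80 [ 482.9 -354.9] [68.7 73.2] 44.8 [ 478.7 -340.9] [[433.0, -353.0], [484.0, -405.0], [533.0, -357.0], [482.0, -305.0]]
side 30 58 [ 480.8 -350. ] [36.  23.2] 17.9 [ 480.4 -349.1] [[460.0, -344.0], [467.0, -367.0], [502.0, -356.0], [494.0, -333.0]]
side 69 39 [ 481.8 -347.3] [32.3 41.5] 80.8 [ 480.4 -344.8] [[459.0, -360.0], [500.0, -367.0], [505.0, -335.0], [464.0, -328.0]]
side 84 55 [ 480.3 -346.9] [21.1 13.3] 16.4 [ 481.1 -346.7] [[468.0, -343.0], [472.0, -356.0], [492.0, -350.0], [489.0, -338.0]]
box 106.74756597908544 [[315.0, -508.0], [412.0, -729.0], [596.0, -649.0], [499.0, -428.0]]
can [ 655.  -279.9  197.9]
shift [ 1.5895  1.5508 -0.0781] turn [ 0.0006 -0.     -0.    ] yaw -18.2 d 0
```

>>> carry_out(rows=[[1, 1, -0.1, 0, 0, 0, 1], [1, 1, -0.1, 0, 0, 0, 1], [1, 1, -0.1, 0, 0, 0, 1], [1, 1, -0.1, 0, 0, 0, 1], [1, 1, -0.1, 0, 0, 0, 1], [1, 1, -0.1, 0, 0, 0, 1]])

```text
clock: 0.85
position: [323.0, 339.5, 424.9]
ee_rot: [0.987, -0.159, -0.0, -0.0]
contact_force: [0.3, 0.7, 0.1]
gripper_width: 85.3
grasp_force: 0.0
```

>>> carry_out(rows=[[1, 1, 0, 0, 0, 0, 1], [1, 1, 0, 0, 0, 0, 1], [1, 1, 0, 0, 0, 0, 1], [1, 1, 0, 0, 0, 0, 1], [1, 1, 0, 0, 0, 0, 1]])

```text
clock: 1.48
position: [451.0, 87.7, 424.3]
ee_rot: [0.987, -0.159, -0.0, 0.0]
contact_force: [-0.4, 0.4, 0.0]
gripper_width: 85.2
grasp_force: 0.0
```

>>> carry_out(rows=[[0.75, 1, 0, 0, 0, 0, 1], [0.75, 1, 0, 0, 0, 0, 1], [0.75, 1, 0, 0, 0, 0, 1], [0.75, 1, 0, 0, 0, 0, 1], [0.75, 1, 0, 0, 0, 0, 1]])

```text
clock: 2.1
position: [531.8, -150.4, 423.1]
ee_rot: [0.987, -0.16, -0.001, 0.0]
contact_force: [0.2, 0.5, 0.0]
gripper_width: 85.5
grasp_force: 0.0
```

>>> carry_out(rows=[[0, 0.96, 0, 0, 0, 0.149, 1], [0, 0.96, 0, 0, 0, 0.149, 1], [0, 0.96, 0, 0, 0, 0.149, 1], [0, 0.96, 0, 0, 0, 0.149, 1], [0, 0.96, 0, 0, 0, 0.149, 1], [0, 0.96, 0, 0, 0, 0.149, 1]])

```text
clock: 2.85
position: [471.4, -328.5, 424.6]
ee_rot: [0.924, -0.381, -0.0, -0.0]
contact_force: [0.1, 0.1, -0.4]
gripper_width: 85.4
grasp_force: 0.0
```

Run:
```python
from bench import arm;from h import *
s=arm.read_state();c=arm.calibration("wrist");im,dp=arm.get_image("wrist");print(s["clock"],s["joints"].round(2),c["cam_to_world"].round(2).tolist())
cv2.imwrite("pics/w1.png",im[:,:,::-1]);np.savez("w1.npz",im=im,dp=dp,**c)
P=cloud(im,dp,c);X,Y,Z=P[...,0],P[...,1],P[...,2];near=(dp>0)&(np.hypot(X-483,Y+354)<60)
for lo,hi in((12,20),(69,80),(84,125),(127,140)):
    Q=P[near&(Z>lo)&(Z<hi)]
    if len(Q)>5: r=cv2.minAreaRect(Q[:,:2].astype(np.float32));print(lo,len(Q),np.round(r[0],1),np.round(r[1],1),round(r[2],1),Q.mean(0).round(1))
plan(s["ee_rot"],s["position"],[483,-354,350],-45)
```

```text
2.85 [-0.33  0.29 -0.09 -0.   -1.2   1.12] [[-0.7, 0.69, 0.18, 517.65], [-0.71, -0.68, -0.18, -374.58], [-0.0, -0.26, 0.97, 391.77], [0.0, 0.0, 0.0, 1.0]]
12 1712 [ 484.3 -357.4] [71.7 71.9] 45.3 [ 490.  -360.7   13.9]
69 715 [ 485.4 -357.9] [45.4 42.9] 62.8 [ 490.3 -360.7   75.3]
84 82 [ 491.9 -362.3] [23.1  7.2] 58.8 [ 493.7 -362.4  105.6]
127 666 [ 484.5 -357.7] [24.5 24.3] 46.5 [ 484.6 -357.8  131.6]
shift [0.1311 0.0496 0.3732] turn [-0.0001  0.0001  0.001 ] yaw -44.8 d -0.2
```

View pics/w1.png

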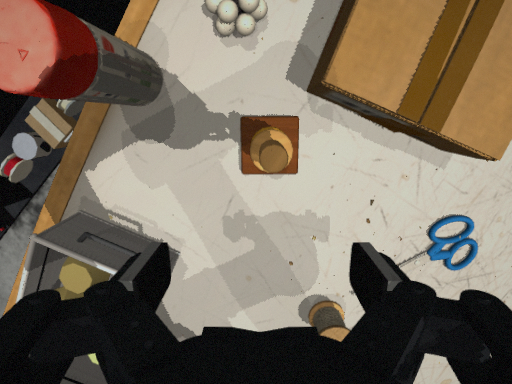

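The wrist view shows the tamper foot at px (269,145), with an unlisted small brown cylinder at (328,318). I check where that cylinder is before descending.

Run:
```python
from h import *
from bench import arm
d=dict(np.load("w1.npz"));d["k1"]=float(d["k1"]);P=cloud(d["im"],d["dp"],d)
print(P[305:335:8,328].round(),P[300,321].round(), P[145,272].round())
s=arm.read_state()
plan(s["ee_rot"],s["position"],[484.5,-357.5,424.6],-45);plan(s["ee_rot"],s["position"],[484.5,-357.5,260],-45)
```

```text
[[ 254. -256.    4.]
 [ 257. -253.   23.]
 [ 260. -250.   41.]
 [ 265. -249.   60.]] [ 264. -252.   -3.] [ 493. -365.  131.]
shift [0.1487 0.0567 0.0007] turn [-0.     0.     0.001] yaw -44.8 d -0.2
shift [0.1487 0.0568 0.8237] turn [-0.     0.     0.001] yaw -44.8 d -0.2
```

>>> carry_out(rows=[[0.149, 0.057, 0, 0, 0, 0.001, 1], [0.149, 0.057, 0.2, 0, 0, 0.001, 1], [0.149, 0.057, 0.45, 0, 0, 0.001, 1], [0.149, 0.057, 0.65, 0, 0, 0.001, 1], [0.149, 0.057, 0.78, 0, 0, 0.001, 1], [0.149, 0.057, 0.823, 0, 0, 0.001, 1], [0.149, 0.057, 0.823, 0, 0, 0.001, 1], [0.149, 0.057, 0.823, 0, 0, 0.001, -1], [0.149, 0.057, 0.823, 0, 0, 0.001, -1], [0.149, 0.057, 0.823, 0, 0, 0.001, -1], [0.149, 0.057, 0.823, 0, 0, 0.001, -1], [0.149, 0.057, 0.823, 0, 0, 0.001, -1]])

```text
clock: 4.4
position: [483.9, -359.1, 260.8]
ee_rot: [0.923, -0.384, 0.001, 0.0]
contact_force: [0.2, 2.0, 4.4]
gripper_width: 24.6
grasp_force: 58.6
```

>>> carry_out(rows=[[0, 0, 0, 0, 0, 0, -1], [0, 0, 0, 0, 0, 0, -1], [0, 0, 0, 0, 0, 0, -1], [0, 0, 0, 0, 0, 0, -1]])

```text
clock: 4.9
position: [483.9, -359.1, 260.8]
ee_rot: [0.923, -0.384, 0.001, 0.0]
contact_force: [1.6, 2.0, 5.6]
gripper_width: 24.5
grasp_force: 58.7
```

>>> carry_out(rows=[[0, 0, -0.1, 0, 0, 0, -1], [0, 0, -0.3, 0, 0, 0, -1], [0, 0, -0.55, 0, 0, 0, -1], [-0.1, -0.07, -0.75, 0, 0, 0, -1], [-0.25, -0.17, -0.88, 0, 0, 0, -1], [-0.42, -0.3, -0.9, 0, 0, 0, -1], [-0.55, -0.38, -0.9, 0, 0, 0, -1], [-0.6, -0.42, -0.9, 0, 0, 0, -1]])

```text
clock: 5.9
position: [457.7, -213.7, 439.0]
ee_rot: [0.924, -0.383, -0.001, -0.0]
contact_force: [-0.1, -0.6, -2.9]
gripper_width: 24.5
grasp_force: 59.0
```

>>> carry_out(rows=[[-0.1, -0.07, 0, 0, 0, -0.04, -1], [-0.25, -0.17, 0, 0, 0, -0.1, -1], [-0.4, -0.28, 0, 0, 0, -0.16, -1], [-0.52, -0.36, 0, 0, 0, -0.22, -1], [-0.62, -0.43, 0, 0, 0, -0.28, -1], [-0.665, -0.465, 0, 0, 0, -0.33, -1], [-0.665, -0.465, 0, 0, 0, -0.361, -1], [-0.665, -0.465, 0, 0, 0, -0.361, -1]])

```text
clock: 6.9
position: [430.8, -55.1, 439.4]
ee_rot: [0.985, 0.171, -0.001, 0.0]
contact_force: [0.5, -0.4, -2.8]
gripper_width: 24.9
grasp_force: 59.3
```

Run:
```python
from bench import arm;from h import *
s=arm.read_state();c=arm.calibration("wrist");im,dp=arm.get_image("wrist");print(s["clock"],s["joints"].round(2),s["position"],s["contact_force"])
cv2.imwrite("pics/w2.png",im[:,:,::-1]);np.savez("w2.npz",im=im,dp=dp,**c)
P=cloud(im,dp,c);H=cv2.cvtColor(im,cv2.COLOR_RGB2HSV).astype(int);X,Y,Z=P[...,0],P[...,1],P[...,2]
def rect(m,n):
    Q=P[m]
    if len(Q)>5: r=cv2.minAreaRect(Q[:,:2].astype(np.float32));print(n,len(Q),np.round(r[0],1),np.round(r[1],1),round(r[2],1),Q.mean(0).round(1))
b=(dp>0)&(np.hypot(X-495,Y+30)<160)
rect(b&(Z>92)&(Z<100)&(H[...,1]<60),"rim")
m=b&(H[...,1]>55)&(H[...,0]<40)
for lo,hi in((50,57),(78,90)):
    k,l,st,ce=cv2.connectedComponentsWithStats((m&(Z>lo)&(Z<hi)).astype(np.uint8))
    for i in range(1,k):
        if st[i,4]>60: rect(l==i,f"puck{lo}")
```

```text
6.9 [ 0.25  0.03 -0.37 -0.   -1.18  1.67] [430.79597574 -55.11222091 439.3541122 ] [ 0.54725101 -0.38048349 -2.75319747]
rim 4704 [496.6 -31.2] [156. 229.] 20.5 [514.2 -24.8  95.7]
puck50 728 [507.4  38.3] [42.2 42.4] 65.3 [509.1  39.9  51.1]
puck50 1065 [544.1 -62.4] [42.6 41.6] 20.4 [544.5 -62.   51.1]
puck50 132 [516.3 -22.1] [31.5 59.3] 46.9 [511.5 -24.1  53.6]
puck50 129 [471.8 -34.2] [42.1 60.3] 39.5 [477.4 -32.2  53.1]
puck50 967 [447.6  10.6] [42.8 41.9] 16.7 [447.5  10.7  51.1]
puck50 940 [483.4 -91.1] [41.4 42.7] 9.7 [482.6 -91.   51.1]
puck78 1328 [526.  -11.5] [42.  42.2] 19.6 [526.  -11.5  79.1]
puck78 1019 [467.1 -38.9] [36.8 42.3] 21.7 [466.2 -39.6  79. ]
```

View pics/w2.png

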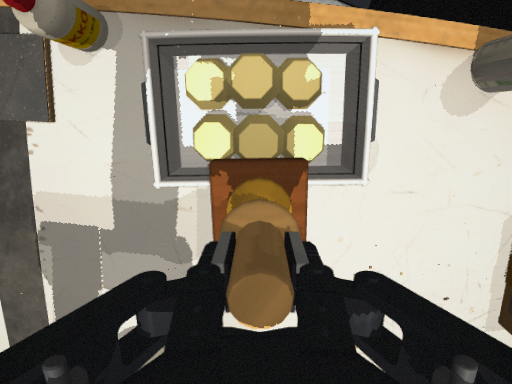

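The wrist view shows the six pucks, with the two proud ones in the middle of each row at px (254,80) and (258,138). The foot hangs at (258,195), square to the tray. Row A first.

Run:
```python
from bench import arm;from h import *
s=arm.read_state()
for z in (439.4,352,316): plan(s["ee_rot"],s["position"],[518.2,-14.6,z],20.5)
```

```text
shift [ 0.4798 -0.0438 -0.0006] turn [-0.0001  0.0005 -0.0045] yaw 19.7 d 0.8
shift [ 0.4805 -0.0437  0.4364] turn [-0.0001  0.0005 -0.0045] yaw 19.7 d 0.8
shift [ 0.4807 -0.0436  0.6164] turn [-0.0001  0.0005 -0.0045] yaw 19.7 d 0.8
```

>>> carry_out(rows=[[0.15, -0.015, 0, 0, 0, -0.0045, -1], [0.35, -0.035, 0, 0, 0, -0.0045, -1], [0.48, -0.044, 0, 0, 0, -0.0045, -1], [0.48, -0.044, 0.05, 0, 0, -0.0045, -1], [0.48, -0.044, 0.2, 0, 0, -0.0045, -1], [0.48, -0.044, 0.35, 0, 0, -0.0045, -1], [0.48, -0.044, 0.42, 0, 0, -0.0045, -1], [0.48, -0.044, 0.44, 0, 0, -0.0045, -1], [0.48, -0.044, 0.44, 0, 0, -0.0045, -1]])

```text
clock: 8.07
position: [518.2, -14.2, 352.8]
ee_rot: [0.984, 0.179, 0.001, 0.0]
contact_force: [0.3, -0.8, -1.8]
gripper_width: 24.6
grasp_force: 59.3
```

>>> carry_out(rows=[[0, 0, 0.02, 0, 0, 0, -1], [0, 0, 0.04, 0, 0, 0, -1], [0, 0, 0.06, 0, 0, 0, -1], [0, 0, 0.07, 0, 0, 0, -1], [0, 0, 0.08, 0, 0, 0, -1]])

```text
clock: 8.7
position: [518.2, -14.1, 336.5]
ee_rot: [0.984, 0.179, 0.001, 0.0]
contact_force: [-0.5, -0.5, 0.7]
gripper_width: 24.5
grasp_force: 59.5
```

>>> carry_out(rows=[[0, 0, 0.01, 0, 0, 0, -1], [0, 0, 0.02, 0, 0, 0, -1], [0, 0, 0.03, 0, 0, 0, -1], [0, 0, 0.04, 0, 0, 0, -1]])

```text
clock: 9.2
position: [518.2, -14.1, 328.3]
ee_rot: [0.984, 0.179, 0.001, -0.0]
contact_force: [1.5, 0.9, 0.9]
gripper_width: 24.6
grasp_force: 59.5
```

>>> carry_out(rows=[[0, 0, 0.01, 0, 0, 0, -1], [0, 0, 0.02, 0, 0, 0, -1], [0, 0, 0.03, 0, 0, 0, -1], [0, 0, 0.04, 0, 0, 0, -1]])

```text
clock: 9.7
position: [517.9, -14.1, 319.9]
ee_rot: [0.984, 0.179, -0.0, -0.0]
contact_force: [0.8, 0.3, 1.6]
gripper_width: 24.7
grasp_force: 59.5
```

>>> carry_out(rows=[[0, 0, 0.01, 0, 0, 0, -1], [0, 0, 0.02, 0, 0, 0, -1], [0, 0, 0.025, 0, 0, 0, -1], [0, 0, 0.03, 0, 0, 0, -1]])

```text
clock: 10.2
position: [517.8, -14.1, 313.7]
ee_rot: [0.984, 0.179, -0.001, -0.0]
contact_force: [-1.2, -0.7, 2.3]
gripper_width: 24.6
grasp_force: 59.5
```

>>> carry_out(rows=[[0, 0, 0.005, 0, 0, 0, -1], [0, 0, 0.01, 0, 0, 0, -1], [0, 0, 0.01, 0, 0, 0, -1]])

```text
clock: 10.58
position: [518.0, -14.1, 313.7]
ee_rot: [0.984, 0.179, 0.0, 0.0]
contact_force: [-2.8, 1.8, 7.9]
gripper_width: 24.7
grasp_force: 60.5
```

>>> carry_out(rows=[[0, 0, -0.05, 0, 0, 0, -1], [0, 0, -0.15, 0, 0, 0, -1], [0, 0, -0.28, 0, 0, 0, -1], [0, 0, -0.33, 0, 0, 0, -1], [-0.08, 0.005, -0.33, 0, 0, 0, -1], [-0.2, 0.02, -0.33, 0, 0, 0, -1], [-0.26, 0.025, -0.33, 0, 0, 0, -1], [-0.26, 0.025, -0.31, 0, 0, 0, -1], [-0.26, 0.025, -0.24, 0, 0, 0, -1], [-0.26, 0.025, -0.18, 0, 0, 0, -1], [-0.26, 0.025, -0.16, 0, 0, 0, -1], [-0.26, 0.025, -0.16, 0, 0, 0, -1]])

```text
clock: 12.08
position: [471.3, -37.0, 343.5]
ee_rot: [0.984, 0.179, -0.001, 0.0]
contact_force: [0.7, 0.6, -2.4]
gripper_width: 24.6
grasp_force: 59.4
```

>>> carry_out(rows=[[0, 0, 0.02, 0, 0, 0, -1], [0, 0, 0.03, 0, 0, 0, -1], [0, 0, 0.04, 0, 0, 0, -1], [0, 0, 0.05, 0, 0, 0, -1], [0, 0, 0.06, 0, 0, 0, -1]])

```text
clock: 12.7
position: [471.2, -37.2, 332.3]
ee_rot: [0.984, 0.179, 0.0, 0.0]
contact_force: [-0.1, -0.4, -0.4]
gripper_width: 25.0
grasp_force: 59.5
```

>>> carry_out(rows=[[0, 0, 0.01, 0, 0, 0, -1], [0, 0, 0.02, 0, 0, 0, -1], [0, 0, 0.03, 0, 0, 0, -1], [0, 0, 0.04, 0, 0, 0, -1], [0, 0, 0.05, 0, 0, 0, -1]])

```text
clock: 13.32
position: [471.0, -37.1, 321.9]
ee_rot: [0.984, 0.179, -0.0, -0.0]
contact_force: [0.4, 1.6, -1.8]
gripper_width: 24.6
grasp_force: 59.5
```

>>> carry_out(rows=[[0, 0, 0.01, 0, 0, 0, -1], [0, 0, 0.02, 0, 0, 0, -1], [0, 0, 0.03, 0, 0, 0, -1], [0, 0, 0.04, 0, 0, 0, -1]])

```text
clock: 13.82
position: [470.8, -37.1, 313.7]
ee_rot: [0.984, 0.179, -0.0, -0.0]
contact_force: [-0.8, 0.1, 0.4]
gripper_width: 25.0
grasp_force: 59.5
```

>>> carry_out(rows=[[0, 0, 0.005, 0, 0, 0, -1], [0, 0, 0.01, 0, 0, 0, -1], [0, 0, 0.01, 0, 0, 0, -1]])

```text
clock: 14.2
position: [471.3, -37.0, 313.6]
ee_rot: [0.984, 0.179, 0.001, 0.0]
contact_force: [-2.6, 1.6, 8.3]
gripper_width: 24.7
grasp_force: 60.7
```

>>> carry_out(rows=[[0, 0, -0.05, 0, 0, 0, -1], [0, 0, -0.15, 0, 0, 0, -1], [0, 0, -0.35, 0, 0, 0, -1], [-0.08, 0, -0.52, 0, 0, 0, -1], [-0.18, 0, -0.6, 0, 0, 0, -1], [-0.28, 0, -0.63, 0, 0, 0, -1], [-0.28, 0, -0.63, 0, 0, 0, -1]])

```text
clock: 15.08
position: [417.4, -57.3, 438.5]
ee_rot: [0.984, 0.179, 0.0, -0.0]
contact_force: [0.5, 0.4, -2.5]
gripper_width: 24.9
grasp_force: 59.3
```

```bash
cat > look.py <<'E'
from bench import arm;from h import *
import sys
s=arm.read_state();c=arm.calibration("wrist");im,dp=arm.get_image("wrist");print(s["clock"],s["joints"].round(2),s["position"],s["contact_force"])
cv2.imwrite(f"pics/{sys.argv[1]}.png",im[:,:,::-1]);np.savez(f"{sys.argv[1]}.npz",im=im,dp=dp,**c)
P=cloud(im,dp,c);H=cv2.cvtColor(im,cv2.COLOR_RGB2HSV).astype(int);X,Y,Z=P[...,0],P[...,1],P[...,2]
def rect(m,n):
    Q=P[m]
    if len(Q)>5: r=cv2.minAreaRect(Q[:,:2].astype(np.float32));print(n,len(Q),np.round(r[0],1),np.round(r[1],1),round(r[2],1),Q.mean(0).round(1))
m=(dp>0)&(np.hypot(X-495,Y+30)<150)&(H[...,1]>55)&(H[...,0]<40)
for lo,hi in((49,60),(60,90)):
    k,l,st,ce=cv2.connectedComponentsWithStats((m&(Z>lo)&(Z<hi)).astype(np.uint8))
    for i in range(1,k):
        if st[i,4]>60: rect(l==i,f"puck{lo}")
m=((dp>0)&(X>340)&(X<530)&(Y>200)&(Y<380)&(Z>8)&(Z<18)&(H[...,2]<110)).astype(np.uint8)
k,l,st,ce=cv2.connectedComponentsWithStats(cv2.morphologyEx(m,cv2.MORPH_OPEN,np.ones((5,5),np.uint8)))
for i in range(1,k):
    if st[i,4]>300: rect(l==i,"plate")
E
python3 look.py w3
```

```text
15.075 [ 0.25  0.   -0.39 -0.   -1.17  1.68] [417.36434391 -57.31149649 438.54105176] [ 0.52257897  0.36685253 -2.4964329 ]
puck49 964 [505.2  44. ] [43.6 42.9] 66.9 [507.2  46.7  50.9]
puck49 1294 [525.4 -11.8] [41.  42.3] 20.6 [525.6 -11.7  51. ]
puck49 1179 [545.8 -68.2] [43.2 42.5] 21.5 [546.2 -67.8  50.9]
puck49 1144 [444.4  19.7] [43.2 42.2] 19.1 [444.2  19.7  50.9]
puck49 1154 [460.1 -38.1] [43.2 43.2] 65.0 [460.4 -37.6  50.9]
puck49 1008 [481.9 -94.2] [42.3 43.2] 20.9 [480.3 -94.5  50.9]
plate 4136 [436.5 273.5] [108.3  71.4] 14.9 [437.2 270.7  11.9]
```

View pics/w3.png

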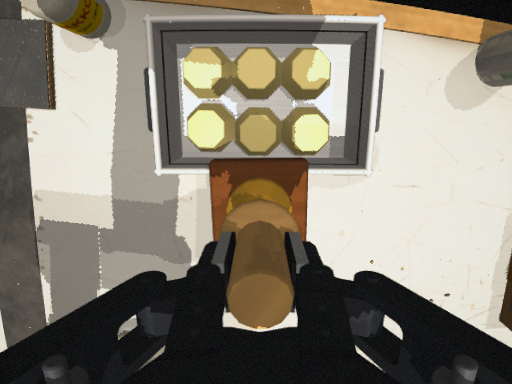

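The wrist view shows all six pucks flat at one height (tops read 51 mm each), with two clean rows at px y≈70 and y≈130. On to the plate.

>>> carry_out(rows=[[0.03, -0.12, 0, 0, 0, 0, -1], [0.07, -0.35, 0, 0, 0, 0, -1], [0.12, -0.58, 0, 0, 0, 0, -1], [0.166, -0.8, 0, 0, 0, 0, -1], [0.166, -0.815, 0, 0, 0, 0, -1]])

```text
clock: 15.75
position: [392.5, 109.9, 437.6]
ee_rot: [0.983, 0.181, -0.0, 0.0]
contact_force: [-0.6, -0.4, -3.1]
gripper_width: 24.4
grasp_force: 60.1
```

>>> carry_out(rows=[[0.03, -0.12, 0, 0, 0, 0.01, -1], [0.07, -0.35, 0, 0, 0, 0.02, -1], [0.12, -0.58, 0, 0, 0, 0.03, -1], [0.16, -0.77, 0, 0, 0, 0.03, -1], [0.166, -0.815, 0, 0, 0, 0.03, -1], [0.166, -0.815, 0, 0, 0, 0.03, -1]])

```text
clock: 16.5
position: [366.1, 271.6, 437.4]
ee_rot: [0.991, 0.133, -0.001, 0.001]
contact_force: [0.7, -1.1, -2.8]
gripper_width: 24.8
grasp_force: 60.2
```

```bash
python3 look.py w4
python3 - <<'E'
from h import *
d=dict(np.load("w4.npz"));d["k1"]=float(d["k1"]);P=cloud(d["im"],d["dp"],d);Z=P[...,2]
m=(d["dp"]>0)&(Z>173)&(Z<215)&(d["im"][...,0]>d["im"][...,2]*1.6)
q=P[m&(np.hypot(P[...,0]-365,P[...,1]-272)<70)]
print(len(q),np.percentile(q[:,2],[5,50,95]));r=cv2.minAreaRect(q[:,:2].astype(np.float32));print(r)
E
```

```text
16.5 [ 1.    0.07 -0.33 -0.   -1.18  0.84] [366.10929354 271.61933762 437.40240936] [ 0.69193954 -1.12322754 -2.78945486]
puck49 731 [507.8  38.8] [42.8 30.4] 20.2 [507.2  40.4  50.9]
puck49 682 [446.5  15. ] [43.4 30.4] 19.5 [446.   17.   50.8]
puck49 166 [452.2 -22.9] [36.1 10.8] 27.4 [453.5 -22.8  50.4]
plate 7383 [431.5 292.8] [108.9 107.5] 14.9 [432.7 293.   11.8]
5234 [188.61571668 190.86182188 206.45613678]
((369.6854553222656, 273.35052490234375), (62.17220687866211, 72.03364562988281), 15.911452293395996)
```

View pics/w4.png

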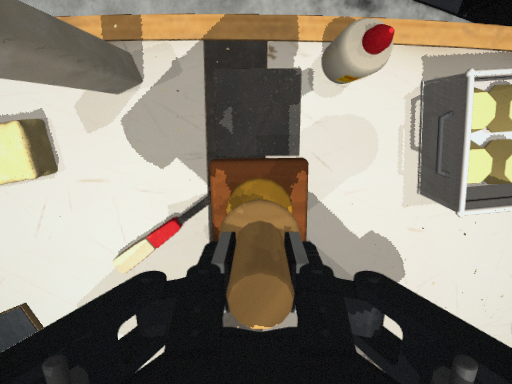

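The wrist view shows the plate at px (256,112), fully visible at 108 x 108 mm, and the foot square at (258,195). The plate centre is (431.5,292.8), yaw 15.

Run:
```python
from bench import arm;from h import *
s=arm.read_state()
for z in (437.4,285,274.8): plan(s["ee_rot"],s["position"],[432,293,z],15)
```

```text
shift [ 0.3467 -0.0195  0.0004] turn [0.0004 0.0004 0.0011] yaw 15.2 d -0.2
shift [ 0.3477 -0.0204  0.7624] turn [0.0004 0.0004 0.0011] yaw 15.2 d -0.2
shift [ 0.3478 -0.0205  0.8134] turn [0.0004 0.0004 0.0011] yaw 15.2 d -0.2
```

>>> carry_out(rows=[[0.1, -0.005, 0, 0, 0, 0.001, -1], [0.25, -0.015, 0.05, 0, 0, 0.001, -1], [0.347, -0.02, 0.2, 0, 0, 0.001, -1], [0.347, -0.02, 0.4, 0, 0, 0.001, -1], [0.347, -0.02, 0.58, 0, 0, 0.001, -1], [0.347, -0.02, 0.68, 0, 0, 0.001, -1], [0.347, -0.02, 0.74, 0, 0, 0.001, -1], [0.347, -0.02, 0.77, 0, 0, 0.001, -1], [0.347, -0.02, 0.79, 0, 0, 0.001, -1], [0.347, -0.02, 0.8, 0, 0, 0.001, -1], [0.347, -0.02, 0.807, 0, 0, 0.001, -1], [0.347, -0.02, 0.807, 0, 0, 0.001, -1]])

```text
clock: 18.05
position: [431.8, 293.8, 276.9]
ee_rot: [0.991, 0.131, 0.0, -0.0]
contact_force: [0.6, -0.6, -2.5]
gripper_width: 24.6
grasp_force: 60.2
```

>>> carry_out(rows=[[0, 0, 0.003, 0, 0, 0, -1], [0, 0, 0.006, 0, 0, 0, -1], [0, 0, 0.006, 0, 0, 0, -1]])

```text
clock: 18.42
position: [431.8, 293.7, 275.5]
ee_rot: [0.991, 0.131, -0.0, 0.0]
contact_force: [0.7, 0.0, -3.3]
gripper_width: 25.1
grasp_force: 60.2
```

>>> carry_out(rows=[[0, 0, 0.003, 0, 0, 0, -1], [0, 0, 0.006, 0, 0, 0, -1], [0, 0, 0.006, 0, 0, 0, -1]])

```text
clock: 18.8
position: [431.8, 293.8, 274.6]
ee_rot: [0.991, 0.131, 0.0, -0.0]
contact_force: [-1.6, 0.2, 0.6]
gripper_width: 24.6
grasp_force: 60.5
```

Contact. I release and lift, then check.

>>> carry_out(rows=[[0, 0, 0, 0, 0, 0, -0.2], [0, 0, 0, 0, 0, 0, 0.1], [0, 0, 0, 0, 0, 0, 0.5], [0, 0, 0, 0, 0, 0, 1], [0, 0, 0, 0, 0, 0, 1], [0, 0, 0, 0, 0, 0, 1], [0, 0, -0.05, 0, 0, 0, 1], [0, 0, -0.2, 0, 0, 0, 1], [0, 0, -0.5, 0, 0, 0, 1], [0, 0, -0.8, 0, 0, 0, 1], [0, 0, -0.9, 0, 0, 0, 1], [0, 0, -0.9, 0, 0, 0, 1]])

```text
clock: 20.3
position: [431.7, 293.5, 456.7]
ee_rot: [0.991, 0.131, 0.002, -0.002]
contact_force: [-0.0, -0.7, -1.2]
gripper_width: 85.3
grasp_force: 0.0
```

>>> carry_out(rows=[[-0.2, 0, 0, 0, 0, 0, 1], [-0.4, 0, 0, 0, 0, 0, 1], [-0.4, 0, 0, 0, 0, 0, 1], [-0.4, 0, 0, 0, 0, 0, 1]])

```text
clock: 20.8
position: [354.6, 273.0, 453.6]
ee_rot: [0.991, 0.131, -0.0, 0.001]
contact_force: [0.8, 0.2, 0.2]
gripper_width: 85.5
grasp_force: 0.0
```

```bash
python3 look.py w5
python3 - <<'E'
from h import *
d=dict(np.load("w5.npz"));d["k1"]=float(d["k1"]);P=cloud(d["im"],d["dp"],d);Z=P[...,2]
b=(d["dp"]>0)&(np.hypot(P[...,0]-432,P[...,1]-293)<56)
for lo,hi in((22,34),(140,152)):
    q=P[b&(Z>lo)&(Z<hi)];print(len(q),cv2.minAreaRect(q[:,:2].astype(np.float32)),np.median(q[:,2]))
E
```

```text
20.8 [ 1.02  0.04 -0.32 -0.   -1.22  0.81] [354.57920612 273.00192064 453.56806336] [0.79149156 0.16679696 0.2389119 ]
puck49 715 [507.1  39. ] [42.4 30.8] 18.2 [507.1  41.   50.8]
puck49 201 [518.1   3.7] [38.1 12. ] 25.9 [518.3   2.8  50.5]
puck49 665 [445.6  16.2] [41.8 33.5] 15.6 [446.   17.3  50.8]
puck49 299 [455.3 -24.4] [43.6 17.7] 27.4 [455.1 -26.1  50.6]
plate 3509 [431.9 292.5] [107.1 108.3] 15.4 [434.6 290.5  11.8]
1893 ((430.9456481933594, 295.1607971191406), (72.17572021484375, 72.0395736694336), 16.28023910522461) 27.657812592832045
691 ((431.00347900390625, 294.74139404296875), (24.6649227142334, 25.63983917236328), 14.601700782775879) 145.36612350225113
```

View pics/w5.png

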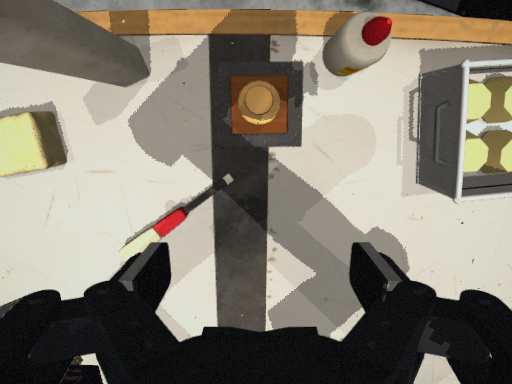

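The wrist view shows the tamper standing upright at px (260,103), within 3 mm of the plate's middle, with the gripper clear and the glue and candle in place.

```bash
python3 -c "
from bench import arm
print(arm.job_done())"
```

```text
the job is handed in; nothing more can be done
None
```

All six pucks are pressed level below the fill line, and the tamper stands upright within 3 mm of the middle of the plate with the gripper clear of it; the job was handed in at about 21 s.

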